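# Load the stamping caddy

## Robot

A 6-joint arm with a two-finger parallel gripper is mounted at the origin on the work surface. World frame = base frame: x ahead of the robot, y to its left, z up, the work surface at z = 0. Lengths are in m, angles in degrees, forces in N, time in s.
With the tool pointing down it reaches from about 0.4 to 0.825 m from the base axis. Payload 7 kg.
Tool frame: the origin (TCP) lies between the finger pads; the fingertips stand 22 mm ahead of it and the grasp point (between the pads) lies 3 mm ahead of it; z points along the fingers, y is the line along which they close (so a half turn about z gives the same grasp; the last joint's range is limited). The gripper opens to 88 mm and grips with 3 to 60 N. Pads are 19 mm wide; open, the fingers measure 130 mm over their backs; the gripper's body (78 mm by 193 mm) begins 47 mm behind the grasp point.
Start: joints at [-58.894, 20.546, 0.682, 0, -70.136, -16.507], TCP at [0.17, -0.653, 0.249] pointing down, gripper open.
Joint ranges: [-176.03, 176.03], [-82.01, 121.73], [-58.28, 71.71], [-173.87, 95.51], [-174.79, -0.11], [-173.66, 173.66]. Speed limits (degrees/s): [136.94, 136.94, 172.46, 180, 180, 180].

## Interface

Orientations are given as [roll, pitch, yaw] about the fixed x, y, z axes, in that order (R = Rz(yaw) Ry(pitch) Rx(roll)).
In Python, from plant import ctrl gives the robot as it stands.
- The arm moves only by the tool apply_moves, never from a script. Its argument "targets" is a list of rows, each an object with "travel": the shift along the tool's x, y, z in mm, a list of three; "roll": the turn about the tool's z in degrees; "jaw": the finger opening in mm, from 0 to 87.6. In form: [{"travel": [tx, ty, tz], "roll": roll, "jaw": jaw}, ...]. A call has 1 to 10 rows; each row shifts and turns the commanded pose from where the row before left it, along the tool's axes as they then stand; what a row does not reach is not made up. A row lasts 1/10 s, in which the tool goes at most 50 mm and 8.59 degrees, less where a joint would pass 70% of its speed; a pose out of reach is approached as far as the arm can. A call with a gripper value outside its range is refused whole. The fingers move at their own pace and stop on an object; the grip force is fixed at half the most. Time passes only in rows, so rows that do not move let the fingers close. It gives the time, the measured TCP pose, the force, the opening and the grip force at its end, in the units of the state.
- ctrl.get_obs(): the state, without advancing time (a new reading comes with each control period).
- ctrl.snapshot(name): name is "scene" or "top" or "wrist"; returns the picture (400x640x3 uint8, red, green, blue); there is no depth.
- ctrl.calibration(name): a dict with "K" (3x3 intrinsics, pixels), "dist_coeffs" ([k1, k2, p1, p2, k3] as OpenCV has them; the pictures are not rectified), "extrinsics" (4x4, takes a point from camera to world coordinates); the wrist camera has in their place "hand_eye" (4x4, takes a point from camera to tool coordinates, whose origin is the TCP and whose axes are the flange's). Camera axes: x right, y down, z forward; pixel columns grow to the right and rows downward; lengths in m; the calibration is good to about 2 mm. A picture is of the moment at which its call begins: read the wrist's pose just before it. calibration takes no time and is no camera call.
- ctrl.close_job(): hands the job in; it is judged then, once.
The state is a dict: "clock": time; "joint_pos": joint angles; "qvel": joint speeds; "tau": joint torques, N m; "tool_pos": TCP position; "orientation": TCP orientation; "force": force on the tool from outside, world axes, zero at the start; "moment": the same for the moment, N m; "opening": finger opening in m; "gripper_force": force on a finger pad.
Only numpy, scipy, OpenCV 4.12 (cv2) and the standard library are available. Lean on these libraries where they do the work, as an engineer would, in place of code of your own. Each camera call takes 0.05 s, during which the arm holds its last target. There are 200 camera calls.

## Task

Load the wooden caddy for the next stamping class, tall things first: stand the tall bottle upright in the back-row bay directly behind the flat steel bench block, and the tall can upright in the back-row bay directly behind the box of punches. Only when both stand there, put the short jar upright in the empty front bay between the bench block and the punch box, and set the dapping block (the steel cube with hollows) flat and centred on top of the bench block. The front (nearest the robot) and back rows are as seen from the robot; let go of everything.

Things in the scene. Friction and masses are not known exactly. Their poses are not given: they have to be found in the camera images.
- bottle_mid (a point): Point on the axis of the tall bottle, half-way up (62.5 mm above its underside). Brown glass bottle with a narrow neck, black cap and paper label, 125 mm tall, about 0.22 kg; straight body 52 mm in diameter from the foot to 90 mm above it (so it can be held up to 25 mm above this point), neck 22 mm, cap 25 mm. Loose, starts on the table beside the caddy, at shuffled places.
- can_mid (a point): Point on the axis of the tall can, half-way up (50 mm above its underside). Straight aluminium can with a wide flat black cap, no label and no neck, 100 mm tall, 52 mm in diameter up to 82 mm above its foot, cap 45 mm, about 0.25 kg. Loose, starts on the table beside the caddy, at shuffled places.
- jar_mid (a point): Point on the axis of the short jar, half-way up (33 mm above its underside). Clear glass jar with a flat steel screw lid, 66 mm tall, 52 mm in diameter at most, about 0.16 kg. Loose, starts on the table beside the caddy, at shuffled places.
- dapping_mid (a point): Centre of the dapping block (doming block): a solid steel cube, edge 40 mm, with round hollows in its faces, about 0.5 kg; x, y and z are normal to its faces. Starts flat, turned up to 0.4 rad from the world axes. Loose, starts on the table beside the caddy, at shuffled places.
- caddy: Fixed low wooden caddy, two rows of three open bays; 188 mm (x) by 278 mm (y), rim 20 mm high. Origin: centre of its underside; x to its back row (away from the robot), y to the left. Bays 82 mm square, walls 8 mm, floor 6 mm above the table, centres at x = -45 (front), +45 mm (back), y = -90, 0, +90 mm. Moved and turned up to 0.2 rad. Back row and middle front bay start empty.
- bench_block: Flat square steel bench block (small anvil plate), 66 x 66 mm, 20 mm thick, fixed flat in the left or the right front bay of the caddy, centred in it; which of the two changes. Origin: centre of its underside, 6 mm above the table (its top is 26 mm above the table); axes as the caddy's.
- punch_box: Red box full of upright steel stamping punches, 56 mm (x) by 62 mm (y), 77 mm tall over the punches, fixed in the other outer front bay of the caddy, centred in it. Origin: centre of its underside, 6 mm above the table; axes as the caddy's.
There are look-alikes about, which are no part of the job. Of the things shaped like the part that bears jar_mid, the clear glass one is meant. What is shaped like the part that bears dapping_mid but blue is not meant.

How it is judged:
By the outcome, as a careful person would: the job done as asked, in the order asked, and still so for the second after the job is handed in, with the robot touching nothing.
It also fails if it takes over 102 s, if anything falls off the work surface, if the arm or the gripper's body presses on something with over 40 N, if the wrist force passes 120 N, or if a joint passes its speed limit or range.

## Working session

There is one attempt and no reset: what is moved stays moved. The work goes in short steps, Python scripts to look and compute and a tool call to move; the robot and the scene stay as the last step left them, time stands still between calls to the robot, and variables do not carry over. Pictures are saved under pics/ and viewed, at most 14 in all, crops included, and the job is handed in when it is done.

Besides the shell and the picture viewer there is one more tool, called after "Call:" by a JSON object that holds its "fn" and its "kwargs". apply_moves: Moves the arm, as the interface text tells. Its arguments: {"type":"object","properties":{"targets":{"type":"array","items":{"type":"object","properties":{"travel":{"type":"array","items":{"type":"number"}},"roll":{"type":"number"},"jaw":{"type":"number"}}}}},"required":["targets"]}

```bash
ls; mkdir -p pics
python3 - <<'E'
from plant import ctrl
import cv2,numpy as np
np.set_printoptions(precision=4,suppress=True)
for n in ("scene","top"):
    im=ctrl.snapshot(n); cv2.imwrite(f"pics/{n}0.png",im[:,:,::-1])
    c=ctrl.calibration(n); print(n,c["K"],c["dist_coeffs"],c["extrinsics"])
print(ctrl.calibration("wrist")); print(ctrl.get_obs())
E
```

```text
pics
scene [[509.4243   0.     321.5377]
 [  0.     509.4243 196.4782]
 [  0.       0.       1.    ]] [0.0037 0.     0.     0.     0.    ] [[ 0.8807  0.3396 -0.3301  0.8995]
 [ 0.4734 -0.6538  0.5903 -0.7037]
 [-0.0154 -0.6761 -0.7366  0.9126]
 [ 0.      0.      0.      1.    ]]
top [[383.749    0.     318.651 ]
 [  0.     383.749  205.4014]
 [  0.       0.       1.    ]] [-0.0637  0.      0.      0.      0.    ] [[ 0.0271 -0.9808  0.1934  0.361 ]
 [-0.999  -0.0333 -0.0285 -0.0178]
 [ 0.0344 -0.1924 -0.9807  0.9723]
 [ 0.      0.      0.      1.    ]]
{'K': array([[299.4388,   0.    , 314.1792],
       [  0.    , 299.4388, 196.7984],
       [  0.    ,   0.    ,   1.    ]]), 'dist_coeffs': array([0.0186, 0.    , 0.    , 0.    , 0.    ]), 'hand_eye': array([[-0.0001, -0.9513, -0.3082,  0.0848],
       [ 1.    ,  0.0001, -0.0005, -0.0008],
       [ 0.0005, -0.3082,  0.9513, -0.1369],
       [ 0.    ,  0.    ,  0.    ,  1.    ]])}
{'clock': 0.1, 'joint_pos': array([-58.8946,  20.5871,   0.638 ,  -0.0172, -70.1364, -16.5067]), 'qvel': array([-0.0117, -0.0487,  0.1612,  0.1202,  0.0384,  0.1055]), 'tau': array([ -0.0007, -58.4166,  29.375 ,   7.0155,   0.0102,  -0.0001]), 'tool_pos': array([ 0.17  , -0.6528,  0.2477]), 'orientation': array([ 179.9134,   -0.0088, -165.4072]), 'force': array([ 0.1815, -1.0669, -0.6378]), 'moment': array([-0.009 ,  0.0923,  0.007 ]), 'gripper_force': 0.0, 'opening': 0.08767446148885748}
```

View pics/top0.png

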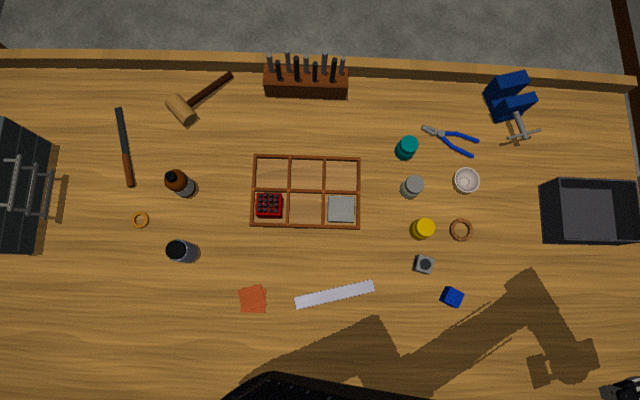

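View pics/scene0.png

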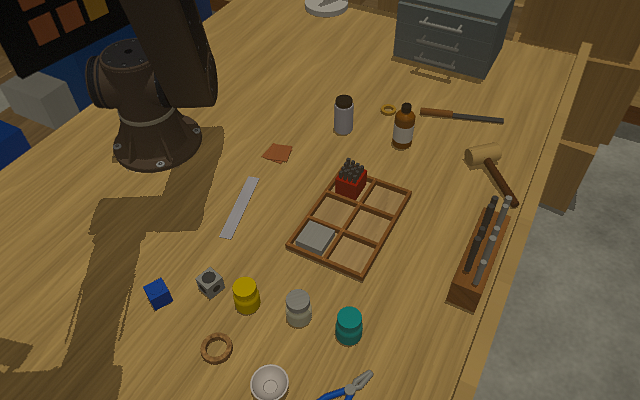

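```bash
cat > h.py <<'E'
import cv2,numpy as np
from plant import ctrl
from scipy.spatial.transform import Rotation as Ro
np.set_printoptions(precision=4,suppress=True)
def cam(n,o=None):
    c=ctrl.calibration(n)
    if n=="wrist":
        T=np.eye(4);T[:3,:3]=Ro.from_euler("xyz",o["orientation"],degrees=True).as_matrix();T[:3,3]=o["tool_pos"]
        E=T@c["hand_eye"]
    else: E=np.array(c["extrinsics"])
    return np.array(c["K"]),np.array(c["dist_coeffs"]),E
def ray(cm,uv):
    K,d,E=cm
    p=cv2.undistortPoints(np.array(uv,float).reshape(-1,1,2),K,d).reshape(-1,2)
    r=np.c_[p,np.ones(len(p))]@E[:3,:3].T
    return E[:3,3],r
def plane(cm,uv,z):
    o,r=ray(cm,uv); return o+r*((z-o[2])/r[:,2])[:,None]
def tri(c1,uv1,c2,uv2):
    A=np.zeros((3,3));b=np.zeros(3)
    for c,u in((c1,uv1),(c2,uv2)):
        o,r=ray(c,u);r=r[0]/np.linalg.norm(r[0]);P=np.eye(3)-np.outer(r,r);A+=P;b+=P@o
    return np.linalg.solve(A,b)
E
python3 - <<'E'
import cv2,numpy as np
t=cv2.imread("pics/top0.png")
def cr(x,y,w,h,s): return cv2.resize(t[y:y+h,x:x+w],None,fx=s,fy=s,interpolation=cv2.INTER_CUBIC)
a=cr(155,160,50,110,5)   # 250x550
b=cr(240,145,130,90,4)   # 520x360
cv2.imwrite("pics/topA.png",a)
c=cr(385,130,75,150,4)  # 300x600
out=np.zeros((600,800,3),np.uint8); out[:550,:250]=a; out[:600,250:550]=c
cv2.imwrite("pics/c1.png",out); cv2.imwrite("pics/c2.png",cr(240,145,130,90,6))
E
```

```text
(no output)
```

View pics/c1.png

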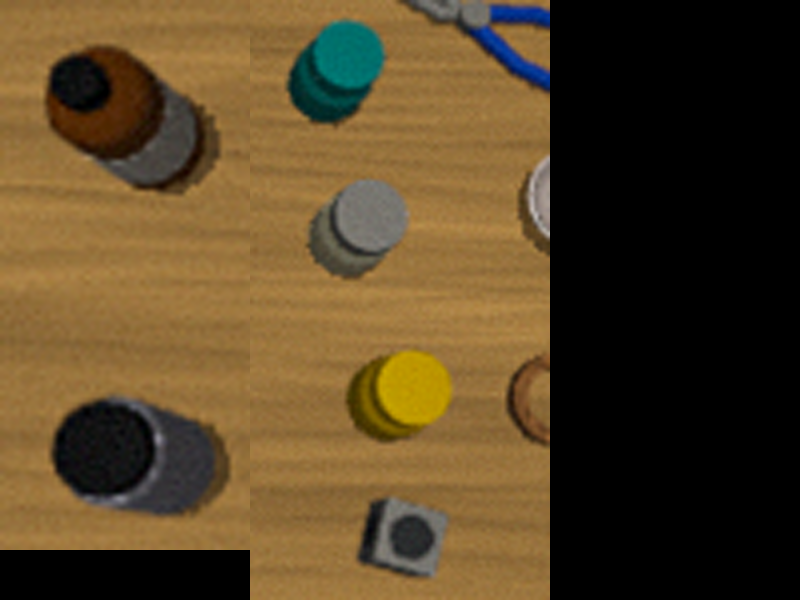

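View pics/c2.png

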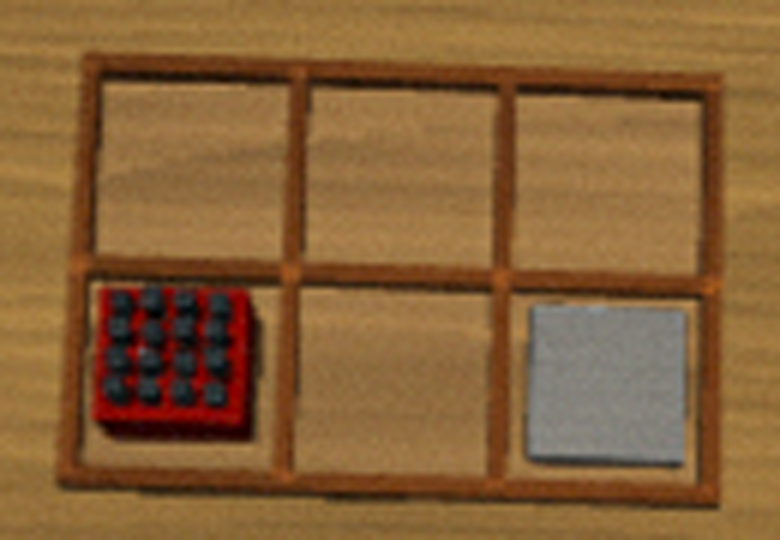

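Run:
```python
from h import *
t=cam("top");s=cam("scene")
m=lambda u,x,y,k:(np.array(u)+.5)/k-.5+[x,y]
f={"bottle":(m([[78,81]],155,160,5),.125,(404,107)),"can":(m([[104,447]],155,160,5),.1,(344,101)),
"jar":(m([[119,217]],385,130,4),.066,(298,297)),"dap":(m([[160,538]],385,130,4),.04,(208,276))}
for k,(u,z,v) in f.items(): 
    p=plane(t,u,z)[0]; print(k,p,np.hypot(*p[:2]),"tri",tri(t,u,s,v),"scene",plane(s,[v],z)[0])
dc=plane(t,m([[386,499],[448,513],[434,576],[370,562]],135+0,130,4)+[0,0]*1+[[385-135-62.5,0]],.04)
print("dap edges",[(np.linalg.norm(d),np.degrees(np.arctan2(d[1],d[0]))) for d in np.diff(dc[[0,1,2,3,0]],axis=0)[:,:2]])
# caddy: corresponding points
px=[[291,270],[500,279],[85,54],[721,73],[299,72],[507,86],[77,266],[711,286]]
cx=[[0,45],[0,-45],[94,139],[94,-139],[90,45],[90,-45],[0,135],[0,-135]]
P=plane(t,m(px,240,145,6),.02)[:,:2]; C=np.array(cx)/1000.
H,_=cv2.estimateAffinePartial2D(C,P); sc=np.hypot(H[0,0],H[1,0]);a=np.arctan2(H[1,0],H[0,0])
print("caddy",H[:,2],np.degrees(a),"scale",sc,"res",np.abs(C@H[:,:2].T+H[:,2]-P).max(0))
# bench block top
b=plane(t,m([[531,303],[686,309],[683,465],[527,459]],240,145,6),.026);print("bench",b.mean(0),np.linalg.norm(np.diff(b,axis=0),axis=1))
R=np.array([[np.cos(a),-np.sin(a)],[np.sin(a),np.cos(a)]])
for n,q in {"backR":(45,-90),"backL":(45,90),"frontM":(-45,0),"bench":(-45,-90)}.items(): 
    p=R@np.array(q)/1e3+H[:,2];print(n,p,np.hypot(*p))
```

```text
bottle [0.5853 0.2977 0.125 ] 0.6566376314302627 tri [0.5848 0.2981 0.1195] scene [0.5856 0.2887 0.125 ]
can [0.4216 0.2779 0.1   ] 0.5050065980145179 tri [0.4226 0.2808 0.0928] scene [0.4272 0.2727 0.1   ]
jar [ 0.6018 -0.2788  0.066 ] 0.6632695049621582 tri [ 0.6028 -0.2775  0.0673] scene [ 0.6037 -0.2758  0.066 ]
dap [ 0.4074 -0.3078  0.04  ] 0.5106241609949931 tri [ 0.4078 -0.3068  0.0421] scene [ 0.407  -0.3055  0.04  ]
dap edges [(np.float64(0.03934003070545278), np.float64(-101.14615842429784)), (np.float64(0.03962743452624651), np.float64(165.84966677433522)), (np.float64(0.04024292798875637), np.float64(79.16275958296431)), (np.float64(0.039901319862352194), np.float64(-15.427993635251001))]Traceback (most recent call last):
  File "<stdin>", line 14, in <module>
cv2.error: OpenCV(4.12.0) /io/opencv/modules/calib3d/src/ptsetreg.cpp:1108: error: (-215:Assertion failed) count >= 0 && to.checkVector(2) == count in function 'estimateAffinePartial2D'
```

Run:
```python
from h import *
t=cam("top")
m=lambda u,x,y,k:(np.array(u)+.5)/k-.5+[x,y]
px=[[291,270],[500,279],[85,54],[721,73],[299,72],[507,86],[77,266],[711,286]]
cx=[[0,45],[0,-45],[94,139],[94,-139],[90,45],[90,-45],[0,135],[0,-135]]
P=plane(t,m(px,240,145,6),.02)[:,:2].astype(np.float32).copy(); C=(np.array(cx)/1000.).astype(np.float32)
H,_=cv2.estimateAffinePartial2D(C,P); sc=np.hypot(H[0,0],H[1,0]);a=np.arctan2(H[1,0],H[0,0])
print("caddy",H[:,2],np.degrees(a),"scale",sc,"res",np.abs(C@H[:,:2].T+H[:,2]-P).max(0))
b=plane(t,m([[531,303],[686,309],[683,465],[527,459]],240,145,6),.026);print("bench",b.mean(0),np.linalg.norm(np.diff(b,axis=0),axis=1))
R=np.array([[np.cos(a),-np.sin(a)],[np.sin(a),np.cos(a)]])
for n,q in {"backR":(45,-90),"backL":(45,90),"frontM":(-45,0),"bench":(-45,-90)}.items(): 
    p=R@np.array(q)/1e3+H[:,2];print(n,p,np.hypot(*p))
```

```text
caddy [ 0.5861 -0.0111] 0.059577537674733776 scale 0.9934240894774498 res [0.0034 0.001 ]
bench [ 0.5415 -0.101   0.026 ] [0.0656 0.0667 0.0652]
backR [ 0.6312 -0.101 ] 0.6392547833863461
backL [0.631 0.079] 0.6359518025257292
frontM [ 0.5411 -0.0111] 0.5412396152260478
bench [ 0.5412 -0.1011] 0.5505872433714211
```

Call:
{"fn": "apply_moves", "kwargs": {"targets": [{"travel":[0,0,0],"roll":7.3,"jaw":86},{"travel":[0,0,0],"roll":7.3,"jaw":86},{"travel":[-20,35,0],"roll":0,"jaw":86},{"travel":[-20,35,0],"roll":0,"jaw":86},{"travel":[-20,35,0],"roll":0,"jaw":86},{"travel":[-20,35,0],"roll":0,"jaw":86},{"travel":[-20,35,0],"roll":0,"jaw":86},{"travel":[-20,35,0],"roll":0,"jaw":86},{"travel":[-20,35,0],"roll":0,"jaw":86},{"travel":[-20,35,0],"roll":0,"jaw":86}]}}

```text
clock: 1.1
tool_pos: [0.3305, -0.3716, 0.2484]
orientation: [180.0, -0.0, 180.0]
force: [1.7, -1.2, -0.4]
opening: 0.0859
gripper_force: 0.0
```

Call:
{"fn": "apply_moves", "kwargs": {"targets": [{"travel":[-20,35,0],"roll":0,"jaw":86},{"travel":[-20,35,0],"roll":0,"jaw":86},{"travel":[-20,35,0],"roll":0,"jaw":86},{"travel":[-20,35,0],"roll":0,"jaw":86},{"travel":[-20,35,0],"roll":0,"jaw":86},{"travel":[-20,35,0],"roll":0,"jaw":86},{"travel":[-20,35,0],"roll":0,"jaw":86},{"travel":[-20,35,0],"roll":0,"jaw":86},{"travel":[0,0,0],"roll":0,"jaw":86},{"travel":[0,0,0],"roll":0,"jaw":86}]}}

```text
clock: 2.1
tool_pos: [0.4901, -0.0923, 0.2481]
orientation: [-180.0, -0.1, -179.9]
force: [0.0, -0.4, -0.2]
opening: 0.0859
gripper_force: 0.0
```

Run:
```python
from h import *
o=ctrl.get_obs();im=ctrl.snapshot("wrist");cv2.imwrite("pics/w1.png",im[:,:,::-1])
print(o["tool_pos"],o["orientation"],o["joint_pos"],o["clock"],o["force"])
```

```text
[ 0.4901 -0.0923  0.2481] [-179.9978   -0.0665 -179.8881] [  11.9416    3.8325  -21.0302   -0.0126  -65.2028 -101.8245] 2.1 [ 0.0305 -0.3624 -0.1593]
```

View pics/w1.png

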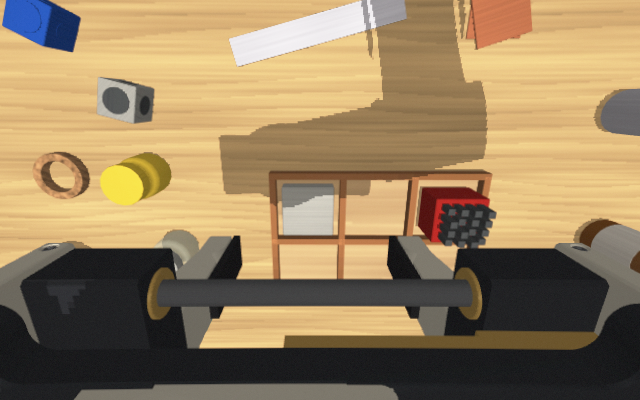

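```bash
cat >> h.py <<'E'
def wcorn(im,roi,thr=(60,255)):
    """grey (low saturation) blob in roi -> minAreaRect box"""
    x,y,w,h=roi;c=im[y:y+h,x:x+w];hs=cv2.cvtColor(c,cv2.COLOR_RGB2HSV)
    m=((hs[...,1]<60)&(hs[...,2]>thr[0])&(hs[...,2]<thr[1])).astype(np.uint8)
    cs,_=cv2.findContours(m,cv2.RETR_EXTERNAL,cv2.CHAIN_APPROX_NONE);k=max(cs,key=cv2.contourArea)
    r=cv2.minAreaRect(k);return cv2.boxPoints(r)+[x,y],r
E
python3 - <<'E'
from h import *
im=cv2.imread("pics/w1.png")[:,:,::-1].copy()
o=dict(tool_pos=[.4901,-.0923,.2481],orientation=[-179.998,-.0665,-179.888]);w=cam("wrist",o)
b,r=wcorn(im,(270,165,80,85));print(b,r[2]);p=plane(w,b,.026);print("bench",p.mean(0),np.linalg.norm(np.diff(p,axis=0),axis=1))
print(plane(w,[[271,173],[491,173],[276,240],[341,240]],.02))
cv2.imwrite("pics/c3.png",cv2.resize(im[160:260,255:505,::-1],None,fx=3.2,fy=3.2,interpolation=cv2.INTER_CUBIC))
E
```

```text
[[282. 184.]
 [333. 184.]
 [333. 235.]
 [282. 235.]] 90.0
bench [ 0.5396 -0.1019  0.026 ] [0.0634 0.0695 0.067 ]
[[ 0.4924 -0.1474  0.02  ]
 [ 0.4921  0.126   0.02  ]
 [ 0.5846 -0.1445  0.02  ]
 [ 0.5844 -0.0572  0.02  ]]
```

View pics/c3.png

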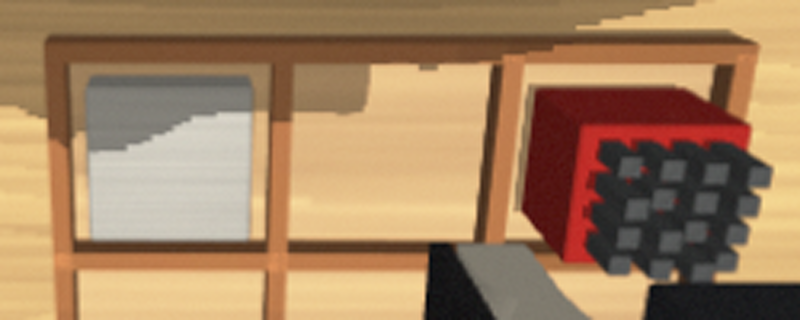

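Call:
{"fn": "apply_moves", "kwargs": {"targets": [{"travel":[-16,39,0],"roll":0,"jaw":86},{"travel":[-16,39,0],"roll":0,"jaw":86},{"travel":[-16,39,0],"roll":0,"jaw":86},{"travel":[-16,39,0],"roll":0,"jaw":86},{"travel":[-16,39,0],"roll":0,"jaw":86},{"travel":[-16,39,0],"roll":0,"jaw":86},{"travel":[-16,39,0],"roll":0,"jaw":86},{"travel":[-16,39,0],"roll":0,"jaw":86},{"travel":[-16,39,0],"roll":0,"jaw":86},{"travel":[-16,39,0],"roll":0,"jaw":86}]}}

```text
clock: 3.15
tool_pos: [0.6509, 0.2967, 0.2486]
orientation: [-180.0, -0.0, 179.9]
force: [1.2, 0.2, 0.5]
opening: 0.0857
gripper_force: 0.0
```

Call:
{"fn": "apply_moves", "kwargs": {"targets": [{"travel":[0,0,0],"roll":0,"jaw":86},{"travel":[0,0,0],"roll":0,"jaw":86}]}}

```text
clock: 3.35
tool_pos: [0.6502, 0.2962, 0.2474]
orientation: [-179.9, -0.1, 180.0]
force: [-0.2, -0.1, 0.2]
opening: 0.0859
gripper_force: 0.0
```

Run:
```python
from h import *
o=ctrl.get_obs();im=ctrl.snapshot("wrist");cv2.imwrite("pics/w2.png",im[:,:,::-1])
print(o["tool_pos"],o["orientation"],o["clock"])
K,d,E=cam("wrist",o)
W=np.linalg.inv(E)
for p in ([.585,.298,.125],[.585,.298,0],[.4216,.278,.1],[.4216,.278,0]):
    q=cv2.projectPoints(np.array([p]),cv2.Rodrigues(W[:3,:3])[0],W[:3,3],K,d)[0];print(p,q.ravel())
```

```text
[0.6502 0.2962 0.2474] [-179.9333   -0.0911  179.9801] 3.35
[0.585, 0.298, 0.125] [317.717  124.0178]
[0.585, 0.298, 0] [316.7589 116.3702]
[0.4216, 0.278, 0.1] [ 291.2397 -105.5465]
[0.4216, 0.278, 0] [298.2942 -43.5952]
```

View pics/w2.png

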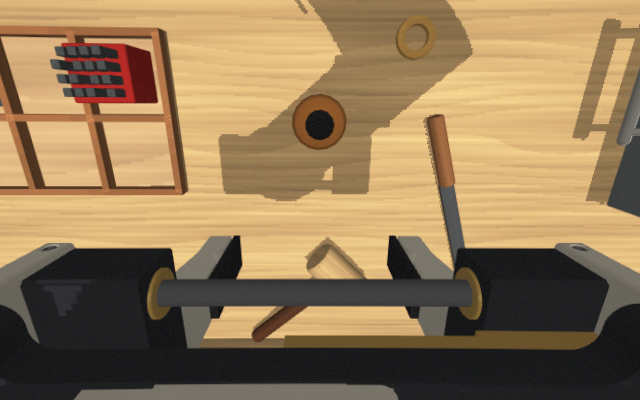

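Call:
{"fn": "apply_moves", "kwargs": {"targets": [{"travel":[32.5,1,0],"roll":0,"jaw":86},{"travel":[32.5,1,0],"roll":0,"jaw":86},{"travel":[0,0,0],"roll":0,"jaw":86},{"travel":[0,0,43],"roll":0,"jaw":86},{"travel":[0,0,43],"roll":0,"jaw":86},{"travel":[0,0,43],"roll":0,"jaw":86},{"travel":[0,0,22],"roll":0,"jaw":86},{"travel":[0,0,21],"roll":0,"jaw":86},{"travel":[0,0,0],"roll":0,"jaw":86}]}}

```text
clock: 4.3
tool_pos: [0.5839, 0.2961, 0.074]
orientation: [-179.8, -0.2, 179.9]
force: [-0.9, -0.2, 0.2]
opening: 0.086
gripper_force: 0.0
```

Call:
{"fn": "apply_moves", "kwargs": {"targets": [{"travel":[0,0,0],"roll":0,"jaw":60},{"travel":[0,0,0],"roll":0,"jaw":54},{"travel":[0,0,0],"roll":0,"jaw":40},{"travel":[0,0,0],"roll":0,"jaw":40},{"travel":[0,0,0],"roll":0,"jaw":40},{"travel":[0,0,0],"roll":0,"jaw":40},{"travel":[0,0,0],"roll":0,"jaw":40},{"travel":[0,0,0],"roll":0,"jaw":40}]}}

```text
clock: 5.1
tool_pos: [0.5856, 0.2993, 0.0773]
orientation: [180.0, 0.1, -180.0]
force: [-0.2, 0.5, 5.9]
opening: 0.0512
gripper_force: 29.9
```

Call:
{"fn": "apply_moves", "kwargs": {"targets": [{"travel":[0,0,-20],"roll":0,"jaw":40},{"travel":[0,0,-40],"roll":0,"jaw":40},{"travel":[0,0,-40],"roll":0,"jaw":40},{"travel":[0,0,0],"roll":0,"jaw":40}]}}

```text
clock: 5.5
tool_pos: [0.5874, 0.3002, 0.1823]
orientation: [179.7, 0.4, -180.0]
force: [-0.3, 0.2, -2.0]
opening: 0.0512
gripper_force: 29.9
```

Call:
{"fn": "apply_moves", "kwargs": {"targets": [{"travel":[-3,-20,0],"roll":0,"jaw":40},{"travel":[-5,-40,0],"roll":0,"jaw":40},{"travel":[-5,-40,0],"roll":0,"jaw":40},{"travel":[-5,-40,0],"roll":0,"jaw":40},{"travel":[-5,-40,0],"roll":0,"jaw":40},{"travel":[-5,-40,0],"roll":0,"jaw":40},{"travel":[-5,-40,0],"roll":0,"jaw":40},{"travel":[-5,-40,0],"roll":0,"jaw":40},{"travel":[-5,-40,0],"roll":0,"jaw":40},{"travel":[-3,-40,0],"roll":0,"jaw":40}]}}

```text
clock: 6.5
tool_pos: [0.6298, -0.0834, 0.1747]
orientation: [180.0, -0.2, 180.0]
force: [-0.0, -0.4, -3.2]
opening: 0.0517
gripper_force: 29.9
```

Call:
{"fn": "apply_moves", "kwargs": {"targets": [{"travel":[0,-20,0],"roll":0,"jaw":40},{"travel":[0,0,0],"roll":0,"jaw":40},{"travel":[0,0,0],"roll":0,"jaw":40}]}}

```text
clock: 6.8
tool_pos: [0.6299, -0.102, 0.175]
orientation: [180.0, -0.2, 179.9]
force: [-0.1, 0.9, -2.5]
opening: 0.051
gripper_force: 29.9
```

Run:
```python
from h import *
o=ctrl.get_obs();im=ctrl.snapshot("wrist");cv2.imwrite("pics/w3.png",im[:,:,::-1])
print(o["tool_pos"],o["orientation"],o["clock"],o["force"])
```

```text
[ 0.6299 -0.102   0.175 ] [179.9899  -0.1602 179.8891] 6.8 [-0.0523  0.8754 -2.4605]
```

View pics/w3.png

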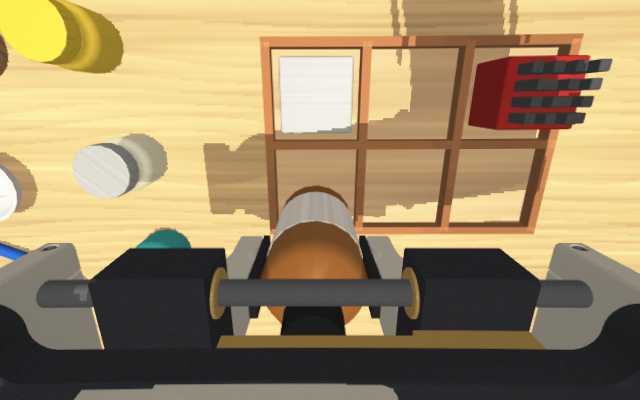

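Run:
```python
from h import *
im=cv2.imread("pics/w3.png")[:,:,::-1].copy()
o=dict(tool_pos=[.6299,-.102,.175],orientation=[179.99,-.16,179.889]);w=cam("wrist",o)
b,r=wcorn(im,(272,47,88,92));print(b);p=plane(w,b,.026);print("bench",p.mean(0),np.linalg.norm(np.diff(p,axis=0),axis=1))
print(plane(w,[[262,39],[582,36],[271,145],[360,145],[454,144],[548,144]],.02))
```

```text
[[279.  56.]
 [353.  56.]
 [353. 132.]
 [279. 132.]]
bench [ 0.5414 -0.1013  0.026 ] [0.0643 0.0647 0.0694]
[[ 0.4948 -0.1483  0.02  ]
 [ 0.4948  0.1274  0.02  ]
 [ 0.5866 -0.1449  0.02  ]
 [ 0.5868 -0.0585  0.02  ]
 [ 0.5862  0.032   0.02  ]
 [ 0.5867  0.1212  0.02  ]]
```

Call:
{"fn": "apply_moves", "kwargs": {"targets": [{"travel":[-1,0,30],"roll":0,"jaw":40},{"travel":[0,1,30],"roll":0,"jaw":40},{"travel":[0,0,15],"roll":0,"jaw":40},{"travel":[0,0,8],"roll":0,"jaw":40},{"travel":[0,0,4],"roll":0,"jaw":40},{"travel":[0,0,0],"roll":0,"jaw":40},{"travel":[0,0,0],"roll":0,"jaw":40}]}}

```text
clock: 7.55
tool_pos: [0.6328, -0.0999, 0.0905]
orientation: [180.0, 0.1, -180.0]
force: [-0.2, -0.3, -2.0]
opening: 0.0511
gripper_force: 29.9
```

Call:
{"fn": "apply_moves", "kwargs": {"targets": [{"travel":[0,0,2],"roll":0,"jaw":40},{"travel":[0,0,1],"roll":0,"jaw":40},{"travel":[0,0,1],"roll":0,"jaw":40},{"travel":[0,0,0],"roll":0,"jaw":40}]}}

```text
clock: 7.95
tool_pos: [0.6321, -0.1003, 0.0856]
orientation: [180.0, 0.0, 180.0]
force: [-0.3, -0.6, -3.5]
opening: 0.0511
gripper_force: 29.9
```

Call:
{"fn": "apply_moves", "kwargs": {"targets": [{"travel":[0,0,1],"roll":0,"jaw":40},{"travel":[0,0,1],"roll":0,"jaw":40},{"travel":[0,0,0],"roll":0,"jaw":40}]}}

```text
clock: 8.25
tool_pos: [0.6321, -0.1002, 0.0835]
orientation: [180.0, -0.0, 180.0]
force: [0.6, -0.5, -2.6]
opening: 0.0513
gripper_force: 29.9
```

Call:
{"fn": "apply_moves", "kwargs": {"targets": [{"travel":[0,0,1],"roll":0,"jaw":40},{"travel":[0,0,0],"roll":0,"jaw":40},{"travel":[0,0,0],"roll":0,"jaw":40}]}}

```text
clock: 8.55
tool_pos: [0.6325, -0.1002, 0.0833]
orientation: [-180.0, 0.1, -180.0]
force: [-2.6, 1.7, 4.5]
opening: 0.051
gripper_force: 29.9
```

Call:
{"fn": "apply_moves", "kwargs": {"targets": [{"travel":[0,0,1],"roll":0,"jaw":40},{"travel":[0,0,0],"roll":0,"jaw":40},{"travel":[0,0,0],"roll":0,"jaw":40}]}}

```text
clock: 8.85
tool_pos: [0.6326, -0.1, 0.0831]
orientation: [-180.0, 0.1, -180.0]
force: [-3.6, 2.3, 11.6]
opening: 0.0511
gripper_force: 30.0
```

Call:
{"fn": "apply_moves", "kwargs": {"targets": [{"travel":[0,0,-1.5],"roll":0,"jaw":51},{"travel":[0,0,0],"roll":0,"jaw":60},{"travel":[0,0,0],"roll":0,"jaw":70},{"travel":[0,0,0],"roll":0,"jaw":76},{"travel":[0,0,0],"roll":0,"jaw":76},{"travel":[0,0,-20],"roll":0,"jaw":76},{"travel":[0,0,-40],"roll":0,"jaw":76},{"travel":[0,0,-50],"roll":0,"jaw":76},{"travel":[0,0,-50],"roll":0,"jaw":86}]}}

```text
clock: 9.75
tool_pos: [0.6317, -0.1003, 0.2444]
orientation: [-180.0, -0.1, 180.0]
force: [2.0, 0.6, 0.0]
opening: 0.0798
gripper_force: 0.0
```

Call:
{"fn": "apply_moves", "kwargs": {"targets": [{"travel":[15,38,0],"roll":0,"jaw":86},{"travel":[15,38,0],"roll":0,"jaw":86},{"travel":[15,38,0],"roll":0,"jaw":86},{"travel":[15,38,0],"roll":0,"jaw":86},{"travel":[15,38,0],"roll":0,"jaw":86},{"travel":[15,38,0],"roll":0,"jaw":86},{"travel":[15,38,0],"roll":0,"jaw":86},{"travel":[15,38,0],"roll":0,"jaw":86},{"travel":[15,38,0],"roll":0,"jaw":86},{"travel":[15,38,0],"roll":0,"jaw":86}]}}

```text
clock: 10.75
tool_pos: [0.4813, 0.2812, 0.2432]
orientation: [180.0, 0.0, -180.0]
force: [0.6, 0.2, 0.5]
opening: 0.0862
gripper_force: 0.0
```

Call:
{"fn": "apply_moves", "kwargs": {"targets": [{"travel":[0,0,0],"roll":0,"jaw":86},{"travel":[0,0,0],"roll":0,"jaw":86}]}}

```text
clock: 10.95
tool_pos: [0.4817, 0.2807, 0.2429]
orientation: [-180.0, -0.0, -179.9]
force: [-0.2, -0.6, -0.3]
opening: 0.0862
gripper_force: 0.0
```

```bash
cat >> h.py <<'E'
def proj(cm,p):
    K,d,E=cm;W=np.linalg.inv(E)
    return cv2.projectPoints(np.array([p],float),cv2.Rodrigues(W[:3,:3])[0],W[:3,3],K,d)[0].ravel()
E
python3 - <<'E'
from h import *
o=ctrl.get_obs();im=ctrl.snapshot("wrist");cv2.imwrite("pics/w4.png",im[:,:,::-1])
print(o["tool_pos"],o["orientation"],o["clock"])
w=cam("wrist",o);c=proj(w,[.4216,.278,.1]);print(c)
x,y=(c-60).astype(int);y=max(y,0);r=im[y:y+120,x:x+120]
m=(r.max(2)<45).astype(np.uint8);cs,_=cv2.findContours(m,0,1)
for k in cs:
    if cv2.contourArea(k)>300:
        (a,b),s,_=cv2.fitEllipse(k);print((a+x,b+y),s,plane(w,[[a+x,b+y]],.1)[0])
t=ctrl.snapshot("top");cv2.imwrite("pics/t4.png",t[:,:,::-1])
E
```

```text
[0.4817 0.2807 0.2429] [-179.9912   -0.0079 -179.8794] 10.95
[312.6081 127.8829]
(np.float64(314.36773681640625), np.float64(126.02867889404297)) (46.247737884521484, 47.947235107421875) [0.4199 0.2796 0.1   ]
```

View pics/w4.png

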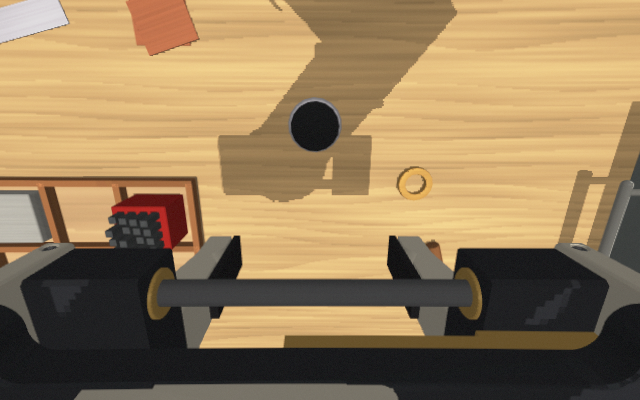

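Call:
{"fn": "apply_moves", "kwargs": {"targets": [{"travel":[31,-1,0],"roll":0,"jaw":86},{"travel":[31,0,0],"roll":0,"jaw":86},{"travel":[0,0,0],"roll":0,"jaw":86},{"travel":[0,0,43],"roll":0,"jaw":86},{"travel":[0,0,43],"roll":0,"jaw":86},{"travel":[0,0,43],"roll":0,"jaw":86},{"travel":[0,0,21],"roll":0,"jaw":86},{"travel":[0,0,20],"roll":0,"jaw":86},{"travel":[0,0,0],"roll":0,"jaw":86},{"travel":[0,0,0],"roll":0,"jaw":86}]}}

```text
clock: 12.05
tool_pos: [0.4209, 0.2783, 0.0733]
orientation: [-180.0, -0.0, 179.9]
force: [0.3, 0.6, 0.9]
opening: 0.0859
gripper_force: 0.0
```

Call:
{"fn": "apply_moves", "kwargs": {"targets": [{"travel":[0,0,0],"roll":0,"jaw":60},{"travel":[0,0,0],"roll":0,"jaw":54},{"travel":[0,0,0],"roll":0,"jaw":40},{"travel":[0,0,0],"roll":0,"jaw":40},{"travel":[0,0,0],"roll":0,"jaw":40},{"travel":[0,0,0],"roll":0,"jaw":40},{"travel":[0,0,0],"roll":0,"jaw":40},{"travel":[0,0,0],"roll":0,"jaw":40}]}}

```text
clock: 12.85
tool_pos: [0.4204, 0.2793, 0.0735]
orientation: [180.0, 0.0, -180.0]
force: [-0.9, 1.5, 5.1]
opening: 0.051
gripper_force: 30.0
```

Call:
{"fn": "apply_moves", "kwargs": {"targets": [{"travel":[0,0,-20],"roll":0,"jaw":40},{"travel":[0,0,-45],"roll":0,"jaw":40},{"travel":[0,0,-45],"roll":0,"jaw":40},{"travel":[-10,-10,0],"roll":0,"jaw":40},{"travel":[-30,-30,0],"roll":0,"jaw":40},{"travel":[-30,-30,0],"roll":0,"jaw":40},{"travel":[-30,-30,0],"roll":0,"jaw":40},{"travel":[-30,-30,0],"roll":0,"jaw":40},{"travel":[-30,-30,0],"roll":0,"jaw":40},{"travel":[-30,-30,0],"roll":0,"jaw":40}]}}

```text
clock: 13.85
tool_pos: [0.6103, 0.087, 0.1817]
orientation: [-180.0, -0.1, 180.0]
force: [1.3, 1.0, -1.9]
opening: 0.051
gripper_force: 30.0
```

Call:
{"fn": "apply_moves", "kwargs": {"targets": [{"travel":[-20,-10,0],"roll":0,"jaw":40},{"travel":[0,0,0],"roll":0,"jaw":40},{"travel":[0,0,0],"roll":0,"jaw":40},{"travel":[0,0,30],"roll":0,"jaw":40},{"travel":[0,0,35],"roll":0,"jaw":40},{"travel":[0,0,20],"roll":0,"jaw":40},{"travel":[0,0,10],"roll":0,"jaw":40},{"travel":[0,0,4],"roll":0,"jaw":40},{"travel":[0,0,0],"roll":0,"jaw":40},{"travel":[0,0,0],"roll":0,"jaw":40}]}}

```text
clock: 14.85
tool_pos: [0.6308, 0.0793, 0.0853]
orientation: [180.0, 0.1, -180.0]
force: [0.3, 0.1, -1.8]
opening: 0.051
gripper_force: 30.0
```

Nearly down (expected contact at about 0.0795); creep to contact.

Call:
{"fn": "apply_moves", "kwargs": {"targets": [{"travel":[0,0,2],"roll":0,"jaw":40},{"travel":[0,0,1.5],"roll":0,"jaw":40},{"travel":[0,0,1],"roll":0,"jaw":40},{"travel":[0,0,0],"roll":0,"jaw":40},{"travel":[0,0,0],"roll":0,"jaw":40}]}}

```text
clock: 15.35
tool_pos: [0.6302, 0.0787, 0.0796]
orientation: [-180.0, 0.0, 180.0]
force: [0.4, -0.2, -4.1]
opening: 0.0509
gripper_force: 30.0
```

Call:
{"fn": "apply_moves", "kwargs": {"targets": [{"travel":[0,0,1],"roll":0,"jaw":40},{"travel":[0,0,0],"roll":0,"jaw":40},{"travel":[0,0,0],"roll":0,"jaw":40}]}}

```text
clock: 15.65
tool_pos: [0.6303, 0.0788, 0.0795]
orientation: [-180.0, 0.0, -180.0]
force: [-3.4, 0.5, 5.2]
opening: 0.0511
gripper_force: 30.0
```

Call:
{"fn": "apply_moves", "kwargs": {"targets": [{"travel":[0,0,-0.5],"roll":0,"jaw":51},{"travel":[0,0,0],"roll":0,"jaw":60},{"travel":[0,0,0],"roll":0,"jaw":70},{"travel":[0,0,0],"roll":0,"jaw":76},{"travel":[0,0,0],"roll":0,"jaw":76},{"travel":[0,0,-20],"roll":0,"jaw":76},{"travel":[0,0,-50],"roll":0,"jaw":76},{"travel":[0,0,-50],"roll":0,"jaw":76},{"travel":[0,0,-50],"roll":0,"jaw":76},{"travel":[0,0,0],"roll":0,"jaw":76}]}}

```text
clock: 16.65
tool_pos: [0.6336, 0.0794, 0.2578]
orientation: [179.8, 0.7, -179.9]
force: [0.1, -0.6, -0.4]
opening: 0.0761
gripper_force: 0.0
```

Call:
{"fn": "apply_moves", "kwargs": {"targets": [{"travel":[-3.5,-36,0],"roll":0,"jaw":76},{"travel":[-3.5,-36,0],"roll":0,"jaw":76},{"travel":[-3.5,-36,0],"roll":0,"jaw":76},{"travel":[-3.5,-36,0],"roll":0,"jaw":76},{"travel":[-3.5,-36,0],"roll":0,"jaw":76},{"travel":[-3.5,-36,0],"roll":0,"jaw":76},{"travel":[-3.5,-36,0],"roll":0,"jaw":76},{"travel":[-3.5,-36,0],"roll":0,"jaw":76},{"travel":[-3.5,-36,0],"roll":0,"jaw":76},{"travel":[-3.5,-36,0],"roll":0,"jaw":76}]}}

```text
clock: 17.65
tool_pos: [0.6651, -0.2827, 0.2489]
orientation: [180.0, -0.0, -180.0]
force: [-0.2, 0.6, 0.2]
opening: 0.0758
gripper_force: 0.0
```

Call:
{"fn": "apply_moves", "kwargs": {"targets": [{"travel":[0,0,0],"roll":0,"jaw":76},{"travel":[0,0,0],"roll":0,"jaw":76}]}}

```text
clock: 17.85
tool_pos: [0.6648, -0.2822, 0.2482]
orientation: [180.0, -0.1, 179.9]
force: [-0.3, 0.2, 0.5]
opening: 0.0757
gripper_force: 0.0
```

Run:
```python
from h import *
o=ctrl.get_obs();im=ctrl.snapshot("wrist");cv2.imwrite("pics/w5.png",im[:,:,::-1])
print(o["tool_pos"],o["orientation"],o["joint_pos"],o["clock"])
w=cam("wrist",o);c=proj(w,[.602,-.2785,.066]);print(c)
```

```text
[ 0.6648 -0.2822  0.2482] [179.9833  -0.0531 179.8894] [ -7.6071  25.0322   7.5073  -0.0101 -72.5299 -82.5005] 17.85
[318.6836 121.9284]
```

View pics/w5.png

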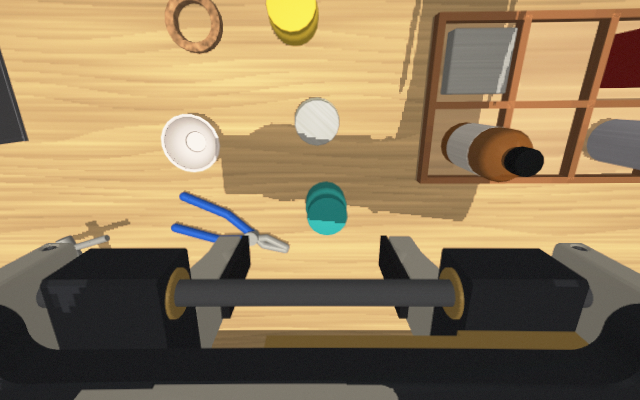

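Call:
{"fn": "apply_moves", "kwargs": {"targets": [{"travel":[31.5,1,0],"roll":0,"jaw":80},{"travel":[31.5,1.5,0],"roll":0,"jaw":80},{"travel":[0,0,0],"roll":0,"jaw":80},{"travel":[0,0,45],"roll":0,"jaw":80},{"travel":[0,0,45],"roll":0,"jaw":80},{"travel":[0,0,45],"roll":0,"jaw":80},{"travel":[0,0,40],"roll":0,"jaw":80},{"travel":[0,0,20],"roll":0,"jaw":80},{"travel":[0,0,8],"roll":0,"jaw":80},{"travel":[0,0,0],"roll":0,"jaw":80}]}}

```text
clock: 18.9
tool_pos: [0.6023, -0.2779, 0.0454]
orientation: [180.0, -0.1, -179.9]
force: [1.7, -0.7, 0.4]
opening: 0.08
gripper_force: 0.0
```

Call:
{"fn": "apply_moves", "kwargs": {"targets": [{"travel":[0,0,0],"roll":0,"jaw":60},{"travel":[0,0,0],"roll":0,"jaw":54},{"travel":[0,0,0],"roll":0,"jaw":40},{"travel":[0,0,0],"roll":0,"jaw":40},{"travel":[0,0,0],"roll":0,"jaw":40},{"travel":[0,0,0],"roll":0,"jaw":40},{"travel":[0,0,0],"roll":0,"jaw":40},{"travel":[0,0,0],"roll":0,"jaw":40}]}}

```text
clock: 19.7
tool_pos: [0.6025, -0.2789, 0.047]
orientation: [-180.0, 0.1, -180.0]
force: [-0.4, 0.7, 6.7]
opening: 0.0503
gripper_force: 30.0
```

Call:
{"fn": "apply_moves", "kwargs": {"targets": [{"travel":[0,0,-20],"roll":0,"jaw":40},{"travel":[0,0,-45],"roll":0,"jaw":40},{"travel":[0,0,-45],"roll":-8,"jaw":40},{"travel":[0,0,-45],"roll":-8,"jaw":40},{"travel":[0,0,0],"roll":-8,"jaw":40},{"travel":[0,0,0],"roll":-8,"jaw":40},{"travel":[0,0,0],"roll":-8,"jaw":40},{"travel":[0,0,0],"roll":-8,"jaw":40},{"travel":[0,0,0],"roll":-8,"jaw":40},{"travel":[0,0,0],"roll":-8,"jaw":40}]}}

```text
clock: 20.7
tool_pos: [0.6017, -0.2785, 0.2005]
orientation: [179.9, 0.0, -115.7]
force: [0.9, 0.0, -2.3]
opening: 0.0508
gripper_force: 30.0
```

Call:
{"fn": "apply_moves", "kwargs": {"targets": [{"travel":[0,0,0],"roll":-8,"jaw":40},{"travel":[0,0,0],"roll":-8,"jaw":40},{"travel":[0,0,0],"roll":-8,"jaw":40},{"travel":[0,0,0],"roll":-2,"jaw":40},{"travel":[0,0,0],"roll":0,"jaw":40},{"travel":[0,0,0],"roll":0,"jaw":40}]}}

```text
clock: 21.3
tool_pos: [0.6019, -0.2786, 0.2007]
orientation: [180.0, 0.0, -90.1]
force: [-0.6, 0.3, -2.2]
opening: 0.0508
gripper_force: 30.0
```

Call:
{"fn": "apply_moves", "kwargs": {"targets": [{"travel":[-12,20,0],"roll":0,"jaw":40},{"travel":[-34,20,0],"roll":0,"jaw":40},{"travel":[-34,21,0],"roll":0,"jaw":40},{"travel":[-34,0,0],"roll":0,"jaw":40},{"travel":[-34,0,0],"roll":0,"jaw":40},{"travel":[-34,0,0],"roll":0,"jaw":40},{"travel":[-34,0,0],"roll":0,"jaw":40},{"travel":[-34,0,0],"roll":0,"jaw":40},{"travel":[-18,0,0],"roll":0,"jaw":40},{"travel":[0,0,0],"roll":0,"jaw":40}]}}

```text
clock: 22.3
tool_pos: [0.5412, -0.0086, 0.2012]
orientation: [-180.0, 0.0, -89.9]
force: [0.5, -0.7, -1.8]
opening: 0.0506
gripper_force: 30.0
```

Call:
{"fn": "apply_moves", "kwargs": {"targets": [{"travel":[0,0,0],"roll":0,"jaw":40},{"travel":[0,0,35],"roll":0,"jaw":40},{"travel":[0,0,40],"roll":0,"jaw":40},{"travel":[0,0,35],"roll":0,"jaw":40},{"travel":[0,0,20],"roll":0,"jaw":40},{"travel":[0,0,10],"roll":0,"jaw":40},{"travel":[0,0,0],"roll":0,"jaw":40},{"travel":[0,0,0],"roll":0,"jaw":40}]}}

```text
clock: 23.1
tool_pos: [0.5419, -0.011, 0.0619]
orientation: [-179.9, 0.0, -90.0]
force: [0.1, 0.7, -1.9]
opening: 0.0509
gripper_force: 30.0
```

Call:
{"fn": "apply_moves", "kwargs": {"targets": [{"travel":[0,0,4],"roll":0,"jaw":40},{"travel":[0,0,2],"roll":0,"jaw":40},{"travel":[0,0,1],"roll":0,"jaw":40},{"travel":[0,0,0],"roll":0,"jaw":40},{"travel":[0,0,0],"roll":0,"jaw":40}]}}

```text
clock: 23.6
tool_pos: [0.5412, -0.0106, 0.0543]
orientation: [-180.0, 0.0, -90.0]
force: [0.3, 0.5, -1.6]
opening: 0.0507
gripper_force: 30.0
```

Call:
{"fn": "apply_moves", "kwargs": {"targets": [{"travel":[0,0,1],"roll":0,"jaw":40},{"travel":[0,0,1],"roll":0,"jaw":40},{"travel":[0,0,0],"roll":0,"jaw":40},{"travel":[0,0,0],"roll":0,"jaw":40}]}}

```text
clock: 24.0
tool_pos: [0.5413, -0.0107, 0.053]
orientation: [-180.0, -0.0, -90.0]
force: [-4.4, 0.7, 9.0]
opening: 0.0506
gripper_force: 30.0
```

Call:
{"fn": "apply_moves", "kwargs": {"targets": [{"travel":[0,0,-0.7],"roll":0,"jaw":51},{"travel":[0,0,0],"roll":0,"jaw":60},{"travel":[0,0,0],"roll":0,"jaw":68},{"travel":[0,0,0],"roll":0,"jaw":74},{"travel":[0,0,0],"roll":0,"jaw":74},{"travel":[0,0,-20],"roll":0,"jaw":74},{"travel":[0,0,-45],"roll":0,"jaw":74},{"travel":[0,0,-45],"roll":0,"jaw":74},{"travel":[0,0,-45],"roll":0,"jaw":74},{"travel":[0,0,-41],"roll":0,"jaw":74}]}}

```text
clock: 25.0
tool_pos: [0.541, -0.0108, 0.2512]
orientation: [-179.9, 0.0, -90.0]
force: [0.5, 0.5, -0.1]
opening: 0.0741
gripper_force: 0.0
```

Call:
{"fn": "apply_moves", "kwargs": {"targets": [{"travel":[0,0,0],"roll":8,"jaw":74},{"travel":[0,0,0],"roll":8,"jaw":74},{"travel":[0,0,0],"roll":8,"jaw":74},{"travel":[0,0,0],"roll":8,"jaw":74},{"travel":[0,0,0],"roll":8,"jaw":74},{"travel":[0,0,0],"roll":8,"jaw":74},{"travel":[0,0,0],"roll":8,"jaw":74},{"travel":[0,0,0],"roll":8,"jaw":74},{"travel":[0,0,0],"roll":8,"jaw":74},{"travel":[0,0,0],"roll":8,"jaw":74}]}}

```text
clock: 26.0
tool_pos: [0.541, -0.0107, 0.2487]
orientation: [180.0, -0.0, -170.3]
force: [-0.2, -0.5, 0.6]
opening: 0.0741
gripper_force: 0.0
```

Call:
{"fn": "apply_moves", "kwargs": {"targets": [{"travel":[0,0,0],"roll":8,"jaw":74},{"travel":[0,0,0],"roll":2,"jaw":74},{"travel":[0,0,0],"roll":0,"jaw":74}]}}

```text
clock: 26.3
tool_pos: [0.541, -0.0107, 0.2486]
orientation: [-180.0, -0.0, 180.0]
force: [-0.1, 0.3, 0.2]
opening: 0.0741
gripper_force: 0.0
```

Call:
{"fn": "apply_moves", "kwargs": {"targets": [{"travel":[9,-37,0],"roll":0,"jaw":74},{"travel":[9,-37,0],"roll":0,"jaw":74},{"travel":[9,-37,0],"roll":0,"jaw":74},{"travel":[9,-37,0],"roll":0,"jaw":74},{"travel":[9,-37,0],"roll":0,"jaw":74},{"travel":[9,-37,0],"roll":0,"jaw":74},{"travel":[9,-37,0],"roll":0,"jaw":74},{"travel":[9,-37,0],"roll":0,"jaw":74},{"travel":[0,0,0],"roll":0,"jaw":74},{"travel":[0,0,0],"roll":0,"jaw":74}]}}

```text
clock: 27.3
tool_pos: [0.4686, -0.3074, 0.2484]
orientation: [180.0, -0.0, 179.9]
force: [0.8, -0.2, 0.8]
opening: 0.0739
gripper_force: 0.0
```

Run:
```python
from h import *
o=ctrl.get_obs();im=ctrl.snapshot("wrist");cv2.imwrite("pics/w6.png",im[:,:,::-1])
print(o["tool_pos"],o["orientation"],o["clock"])
w=cam("wrist",o);c=proj(w,[.4075,-.3075,.04]);print(c)
x,y=(c-45).astype(int);y=max(0,y)
b,r=wcorn(im,(x,y,90,90));p=plane(w,b,.04);print(b,r[2],p.mean(0),[(np.linalg.norm(d),np.degrees(np.arctan2(d[1],d[0]))) for d in np.diff(p[[0,1,2,3,0]],axis=0)])
cv2.imwrite("pics/c6.png",cv2.resize(im[y:y+90,x:x+90,::-1],None,fx=5,fy=5,interpolation=cv2.INTER_CUBIC));print(x,y)
```

```text
[ 0.4686 -0.3074  0.2484] [179.9833  -0.0286 179.9332] 27.3
[315.0138 121.7476]
[[292.1176 134.5294]
 [300.9412  99.2353]
 [335.5294 107.8824]
 [326.7059 143.1765]] 14.03624439239502 [ 0.4073 -0.3088  0.04  ] [(np.float64(0.039416209534279496), np.float64(164.41016754262577)), (np.float64(0.03913120294855021), np.float64(76.55354110217345)), (np.float64(0.03974518018174815), np.float64(-13.499922256827196)), (np.float64(0.04056985706242359), np.float64(-103.94998392726256))]
270 76
```

View pics/c6.png

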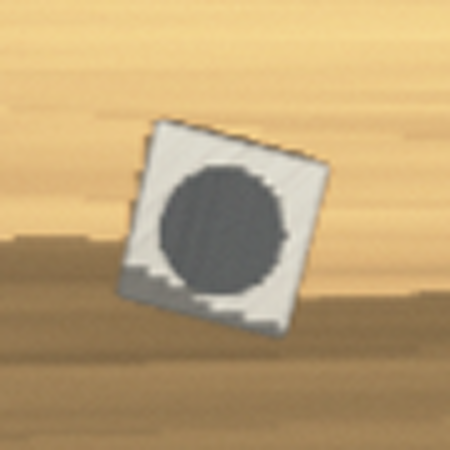

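Call:
{"fn": "apply_moves", "kwargs": {"targets": [{"travel":[31,-1,0],"roll":0,"jaw":70},{"travel":[30,0,0],"roll":0,"jaw":70},{"travel":[0,0,0],"roll":7,"jaw":70},{"travel":[0,0,0],"roll":7,"jaw":70},{"travel":[0,0,45],"roll":0,"jaw":70},{"travel":[0,0,45],"roll":0,"jaw":70},{"travel":[0,0,45],"roll":0,"jaw":70},{"travel":[0,0,45],"roll":0,"jaw":70},{"travel":[0,0,20],"roll":0,"jaw":70},{"travel":[0,0,0],"roll":0,"jaw":70}]}}

```text
clock: 28.35
tool_pos: [0.4065, -0.306, 0.0461]
orientation: [180.0, -0.3, 166.1]
force: [-0.5, 0.6, -0.2]
opening: 0.07
gripper_force: 0.0
```

Call:
{"fn": "apply_moves", "kwargs": {"targets": [{"travel":[0,0,13],"roll":0,"jaw":70},{"travel":[0,0,5],"roll":0,"jaw":70},{"travel":[0,0,0],"roll":0,"jaw":70},{"travel":[0,0,0],"roll":0,"jaw":70}]}}

```text
clock: 28.75
tool_pos: [0.4089, -0.3077, 0.0319]
orientation: [-180.0, 0.1, 166.0]
force: [-0.3, 0.3, -0.5]
opening: 0.0699
gripper_force: 0.0
```

Call:
{"fn": "apply_moves", "kwargs": {"targets": [{"travel":[0,0,2],"roll":0,"jaw":55},{"travel":[0,0,0],"roll":0,"jaw":46},{"travel":[0,0,0],"roll":0,"jaw":42},{"travel":[0,0,0],"roll":0,"jaw":30},{"travel":[0,0,0],"roll":0,"jaw":30},{"travel":[0,0,0],"roll":0,"jaw":30},{"travel":[0,0,0],"roll":0,"jaw":30},{"travel":[0,0,0],"roll":0,"jaw":30},{"travel":[0,0,0],"roll":0,"jaw":30}]}}

```text
clock: 29.65
tool_pos: [0.4081, -0.3078, 0.0289]
orientation: [-180.0, 0.0, 166.0]
force: [-0.2, 0.2, 4.1]
opening: 0.0394
gripper_force: 30.0
```

Call:
{"fn": "apply_moves", "kwargs": {"targets": [{"travel":[0,0,-20],"roll":0,"jaw":30},{"travel":[0,0,-45],"roll":0,"jaw":30},{"travel":[0,0,-45],"roll":0,"jaw":30},{"travel":[0,0,-30],"roll":0,"jaw":30},{"travel":[0,0,0],"roll":-7,"jaw":30},{"travel":[0,0,0],"roll":-7,"jaw":30},{"travel":[-10,16,0],"roll":0,"jaw":30},{"travel":[-20,30,0],"roll":0,"jaw":30},{"travel":[-20,30,0],"roll":0,"jaw":30},{"travel":[-20,30,0],"roll":0,"jaw":30}]}}

```text
clock: 30.65
tool_pos: [0.4777, -0.2004, 0.1678]
orientation: [180.0, -0.1, 179.9]
force: [0.3, -0.5, -4.4]
opening: 0.04
gripper_force: 30.0
```

Call:
{"fn": "apply_moves", "kwargs": {"targets": [{"travel":[-20,30,0],"roll":0,"jaw":30},{"travel":[-20,30,0],"roll":0,"jaw":30},{"travel":[-16,28,0],"roll":0,"jaw":30},{"travel":[-8,12,0],"roll":0,"jaw":30},{"travel":[0,0,0],"roll":0,"jaw":30},{"travel":[0,0,0],"roll":0,"jaw":30},{"travel":[0,0,0],"roll":0,"jaw":30}]}}

```text
clock: 31.35
tool_pos: [0.5412, -0.1024, 0.1683]
orientation: [180.0, -0.1, 179.9]
force: [0.1, 0.0, -4.7]
opening: 0.0396
gripper_force: 30.0
```

Run:
```python
from h import *
o=ctrl.get_obs();im=ctrl.snapshot("wrist");cv2.imwrite("pics/w7.png",im[:,:,::-1])
t=ctrl.snapshot("top")
print(o["tool_pos"],o["orientation"],o["clock"],o["force"],o["opening"])
a=cv2.resize(t[140:240,230:380,::-1],None,fx=4,fy=2.4);cv2.imwrite("pics/c7.png",np.vstack([cv2.resize(im[...,::-1],(576,360)),cv2.resize(t[140:240,230:380,::-1],(576,240))[:240]]))
```

```text
[ 0.5412 -0.1024  0.1683] [179.998   -0.0745 179.9496] 31.35 [ 0.1477  0.0115 -4.6615] 0.03964520936180074
```

View pics/c7.png

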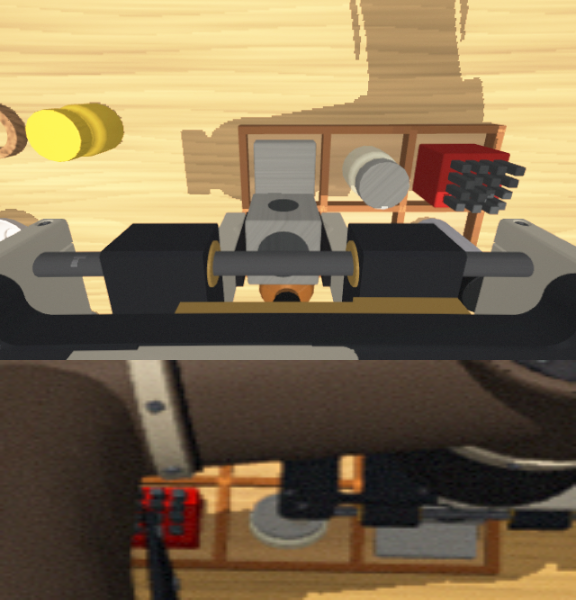

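Call:
{"fn": "apply_moves", "kwargs": {"targets": [{"travel":[-0.6,1.2,0],"roll":0,"jaw":30},{"travel":[0,0,30],"roll":0,"jaw":30},{"travel":[0,0,35],"roll":0,"jaw":30},{"travel":[0,0,25],"roll":0,"jaw":30},{"travel":[0,0,10],"roll":0,"jaw":30},{"travel":[0,0,5],"roll":0,"jaw":30},{"travel":[0,0,2],"roll":0,"jaw":30},{"travel":[0,0,0],"roll":0,"jaw":30},{"travel":[0,0,0],"roll":0,"jaw":30}]}}

```text
clock: 32.35
tool_pos: [0.5435, -0.1004, 0.0629]
orientation: [180.0, 0.1, -180.0]
force: [0.1, 0.5, -4.1]
opening: 0.0399
gripper_force: 30.0
```

Call:
{"fn": "apply_moves", "kwargs": {"targets": [{"travel":[0,0,2],"roll":0,"jaw":30},{"travel":[0,0,0],"roll":0,"jaw":30},{"travel":[0,0,0],"roll":0,"jaw":30}]}}

```text
clock: 32.65
tool_pos: [0.5428, -0.1005, 0.06]
orientation: [180.0, 0.0, 180.0]
force: [-0.4, -0.1, -4.4]
opening: 0.0399
gripper_force: 30.0
```

Call:
{"fn": "apply_moves", "kwargs": {"targets": [{"travel":[0,-0.5,2],"roll":0,"jaw":30},{"travel":[0.7,0,0.5],"roll":0,"jaw":30},{"travel":[0,0,0],"roll":0,"jaw":30},{"travel":[0,0,0],"roll":0,"jaw":30},{"travel":[0,0,0],"roll":0,"jaw":30}]}}

```text
clock: 33.15
tool_pos: [0.5421, -0.101, 0.0573]
orientation: [180.0, 0.0, 180.0]
force: [0.5, 0.1, -4.7]
opening: 0.0393
gripper_force: 30.0
```

Call:
{"fn": "apply_moves", "kwargs": {"targets": [{"travel":[0,0,1],"roll":0,"jaw":30},{"travel":[0,0,0],"roll":0,"jaw":30},{"travel":[0,0,0],"roll":0,"jaw":30}]}}

```text
clock: 33.45
tool_pos: [0.542, -0.101, 0.0562]
orientation: [-180.0, -0.0, -180.0]
force: [0.7, 0.4, -5.2]
opening: 0.0396
gripper_force: 30.0
```

Call:
{"fn": "apply_moves", "kwargs": {"targets": [{"travel":[0,0,1],"roll":0,"jaw":30},{"travel":[0,0,0],"roll":0,"jaw":30},{"travel":[0,0,0],"roll":0,"jaw":30}]}}

```text
clock: 33.75
tool_pos: [0.542, -0.101, 0.0552]
orientation: [-180.0, -0.0, -180.0]
force: [0.0, -0.6, -4.3]
opening: 0.04
gripper_force: 30.0
```

Call:
{"fn": "apply_moves", "kwargs": {"targets": [{"travel":[0,0,0.5],"roll":0,"jaw":30},{"travel":[0,0,0],"roll":0,"jaw":30},{"travel":[0,0,0],"roll":0,"jaw":30}]}}

```text
clock: 34.05
tool_pos: [0.5421, -0.101, 0.0549]
orientation: [180.0, 0.0, 180.0]
force: [-0.4, -0.3, -1.8]
opening: 0.0395
gripper_force: 30.0
```

Call:
{"fn": "apply_moves", "kwargs": {"targets": [{"travel":[0,0,0],"roll":0,"jaw":40},{"travel":[0,0,0],"roll":0,"jaw":46},{"travel":[0,0,0],"roll":0,"jaw":54},{"travel":[0,0,0],"roll":0,"jaw":54},{"travel":[0,0,0],"roll":0,"jaw":54},{"travel":[0,0,-15],"roll":0,"jaw":54},{"travel":[0,0,-40],"roll":0,"jaw":54},{"travel":[0,0,-45],"roll":0,"jaw":54},{"travel":[0,0,-45],"roll":0,"jaw":54},{"travel":[0,0,-50],"roll":0,"jaw":54}]}}

```text
clock: 35.05
tool_pos: [0.5413, -0.101, 0.2513]
orientation: [180.0, -0.0, 180.0]
force: [1.3, 0.2, -0.0]
opening: 0.0538
gripper_force: 0.0
```

Call:
{"fn": "apply_moves", "kwargs": {"targets": [{"travel":[-30,0,0],"roll":0,"jaw":54},{"travel":[-40,0,0],"roll":0,"jaw":54},{"travel":[-20,0,0],"roll":0,"jaw":54},{"travel":[0,0,0],"roll":0,"jaw":54},{"travel":[0,0,0],"roll":0,"jaw":54}]}}

```text
clock: 35.55
tool_pos: [0.6318, -0.101, 0.249]
orientation: [-180.0, -0.1, 180.0]
force: [0.2, -0.5, -0.7]
opening: 0.0541
gripper_force: 0.0
```

Run:
```python
from h import *
o=ctrl.get_obs();im=ctrl.snapshot("wrist")
s=ctrl.snapshot("scene")
print(o["tool_pos"],o["orientation"],o["clock"],o["force"],o["opening"])
w=cam("wrist",o)
print(proj(w,[.5413,-.1012,.066]))
for dx,dy in((-20,-20),(-20,20),(20,20),(20,-20)): print(proj(w,[.5413+dx/1e3,-.1012+dy/1e3,.066]))
cv2.imwrite("pics/w8.png",im[...,::-1])
cv2.imwrite("pics/c8.png",np.vstack([cv2.resize(im[20:260,160:560,::-1],(600,360),interpolation=cv2.INTER_CUBIC),cv2.resize(s[150:290,260:460,::-1],(600,240))]))
```

```text
[ 0.6318 -0.101   0.249 ] [-179.998    -0.0815  179.9872] 35.55 [ 0.2301 -0.4888 -0.6799] 0.054148581435994096
[315.0828  93.6723]
[294.8385  72.15  ]
[335.3574  72.1338]
[334.4898 114.2698]
[295.6512 114.2811]
```

View pics/c8.png

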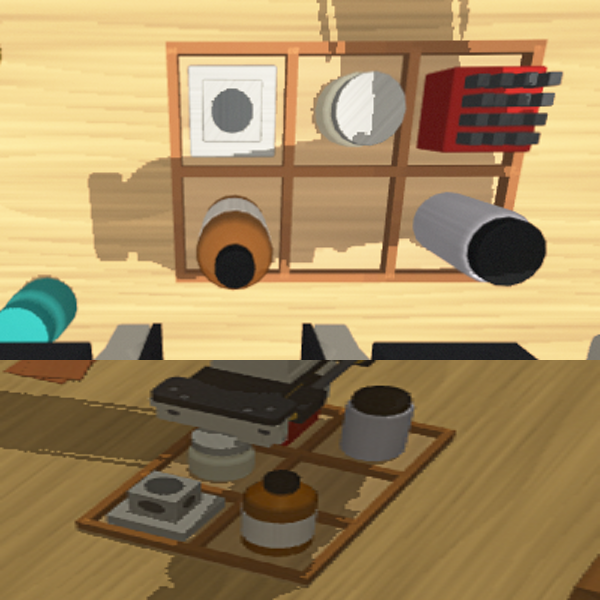

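```bash
python3 -c "
from plant import ctrl
print(ctrl.close_job())"
```

```text
the job is handed in; nothing more can be done
None
```

The job is handed in at about 36 s: the bottle stands behind the bench block and the can behind the punch box; the jar, placed after both, is upright in the middle front bay, and the dapping block sits flat and centred on the bench block, with the gripper clear of everything in the last pictures.

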